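# Take up an arbor between bench centres and lock the quill

### The job

Mount the wheel arbor in the bench centres for a run-out check: turn the knob on top of the tailstock clockwise until the sprung tail centre has lifted the arbor clear of its two vee rests and holds it between both centres with about 10 newtons (5 to 16 is right, and never more than 25, or the centre holes get bruised). Then turn the knurled lock ring under the knob clockwise until it is tight, so that the quill is locked, with that pressure kept. Leave the tools lying around undisturbed.

Things in the scene. Friction and masses are not known exactly. Their poses are not given: they have to be found in the camera images.
- bed: bench centres: green bed 78 x 220 mm, fixed; steel way on it, top at 20 mm. Origin: centre of its underside; y runs along it from tailstock (-y) to headstock (+y). Line of centres: along y, 58 mm up. The headstock's fixed 60 degree centre points to -y; how far it stands out differs by 2.5 mm either way and is not reported. Two vee rests 60 mm apart carry the arbor 2 mm below that line.
- tailstock: green tailstock bolted on the bed, 50 x 48 mm foot, 63 mm high to the top of its round boss. Origin: centre of its underside, 20 mm above the worktop, on the vertical axis of knob and lock ring. Its place along the bed differs by a few mm.
- knob_top (a point): centre of the flat top of the knob: plain steel knurled knob, 31 mm in diameter and 20 mm high, axis vertical; top 121 mm and underside 101 mm above the worktop. Turned from above, it drives the quill by rack and pinion, 10 mm per rad. It rubs with 0.20 N m all the way, so it stays where it is left against up to 20 N on the quill; it cannot wind itself back.
- knob (a joint): knob angle (rad), grows clockwise from above, 0 to 2.1. The loose arbor adds only 0.02 N m to the rubbing. Once the arbor is home on both centres the tail centre's spring takes up: from there each 0.1 rad adds 10 N of pressure and 0.10 N m of turning torque. That take-up point lies 0.5 to 1.8 rad past the start, differs each time and has to be felt.
- ring_top (a point): centre of the upper face of the lock ring: plain steel knurled ring under the knob, same axis, 50 mm in diameter, 12 mm high; upper face 96.5 mm, underside 84.5 mm above the worktop. Its rim is free all round (the boss under it is 43 mm across), so jaws can reach down past both sides of the knob and grip the rim.
- lock_ring (a joint): lock ring angle (rad), grows clockwise from above, 0 to 1.9, starts at 0 to 0.6. Runs at 0.14 N m. Inside, its cam meets the lock pad at about 1.0 rad; from there each 0.1 rad adds about 10 N on the quill and 0.02 N m to the torque. At about 1.45 rad (45 N, 0.23 N m) it is tight; to the stop does no harm. It stays where it is left and does not turn the knob.
- arbor: the work: steel arbor 16 mm in diameter, 90 mm long, with a brass wheel 40 mm in diameter and 10 mm thick at its middle; about 0.2 kg, lying loose in the vee rests, a 60 degree centre hole 10 mm across and 8.7 mm deep in each end. Origin: its middle, on its axis; y along the axis.
- tail_centre: 60 degree steel centre in the nose of the quill, on a spring of 10 N per mm (3.5 mm of travel). Origin: on its axis at its root, 19 mm behind its point; y points along the line of centres to the arbor. The pressure is the contact force between it and the arbor.
- quill: round steel quill 19 mm in diameter inside the tailstock; it slides along the bed's y.
- lock_pad: small brass pad inside the tailstock, beside the quill, that the cam of the lock ring presses sideways on the quill; out of sight.
- oil_can: red thumb oil can, 68 mm in diameter, 118 mm high, standing behind the bench centres to the right; leave it. Origin: centre of its underside.
- spirit_bottle: small chromed bottle with a cork-coloured stopper, 33 mm in diameter, 88 mm high, standing behind the bench centres; leave it. Origin: centre of its underside.
- bench_block: round steel bench block with holes, 64 mm in diameter, 22 mm high, lying behind the bench centres; leave it. Origin: centre of its underside.

How it is judged:
On the way, in this order (a step that is already met when the one before it is completed fails the run):
1. the tail centre holds the arbor with 5 to 16 N, clear of the vee rests, while the lock ring is still slack (contact force between tail_centre and arbor between 5 and 16 N and contact force between arbor and bed below 0.3 N and contact force between lock_pad and quill below 10 N), for 0.2 s.
2. the lock ring is tight: the lock pad presses on the quill with more than 30 N (contact force between lock_pad and quill above 30 N), for 0.2 s.
At the end, for the whole second after the job is handed in: the arbor hangs between the two centres, at rest and clear of the vee rests (under 0.3 N on them), held by the tail centre with 5 to 16 N, and the lock ring is tight (lock pad on the quill with more than 30 N) (contact force between tail_centre and arbor between 5 and 16 N and contact force between arbor and bed below 0.3 N and contact force between lock_pad and quill above 30 N and linear speed of arbor below 0.01 m/s); the robot touches nothing.
It fails at once if the tail centre pressed on the arbor with more than 25 N (contact force between tail_centre and arbor above 25 N).
It fails at once if the spirit bottle, the bench block or the oil can was moved by more than 20 mm (distance of any of spirit_bottle, bench_block, oil_can from where it was at the start of the episode above 0.02 m).
It also fails if it takes over 64 s, if anything falls off the work surface, if the arm or the gripper's body presses on something with over 40 N, if the wrist force passes 120 N, or if a joint passes its speed limit or range.

### The arm

A 6-joint arm with a two-finger parallel gripper is mounted at the origin on a cart in front of the work surface, level with it; the furniture and walls round the work are solid. World frame = base frame: x ahead of the robot, y to its left, z up, the work surface at z = 0. Lengths are in m, angles in rad, forces in N, time in s.
With the tool pointing down it reaches from about 0.375 to 0.9 m from the base axis. Payload 3.1 kg.
Tool frame: the origin (TCP) lies on the centre line of the jaws, within the pads' length; the fingertips stand 25 mm ahead of it and the grasp point (between the pads) lies 6 mm ahead of it; x points along the fingers, y is the direction in which the jaws open and shut, and the axes are right-handed (so a half turn about x gives the same grasp; the last joint's range is limited). The gripper opens to 87 mm and grips with 3 to 60 N. Pads are 19 mm wide; open, the fingers measure 117 mm over their backs; the gripper's body (75 mm by 190 mm) begins 51 mm behind the grasp point.
Start: joints at [-1.3, 0.527, 1.433, -0, 1.181, -0.178], TCP at [0.272, -0.563, 0.248] pointing down, gripper open.
Joint ranges: [-3.08, 3.08], [-0.75, 2.2], [0.22, 2.44], [-1.43, 4.57], [0, 2.65], [-2.85, 2.85]. Speed limits (rad/s): [2.79, 2.79, 3.14, 3.14, 3.14, 3.14].

### API

Orientations are given as a unit quaternion [x, y, z, w].
In Python, from rig import robot gives the robot as it stands. The module is installed in compiled form; this text tells all that it offers.
- The arm moves only by the tool move_arm, never from a script. Its argument "commands" is a list of rows, each a list of 5 numbers: the gripper's target within -1 to 1 (shut at 1, half-way at 0, fully open at -1), then the shift along the tool's x, y, z in mm, then the turn about the tool's x in degrees. A call has 1 to 8 rows; each row is the pose to reach, as a shift and turn from the pose commanded when the call began, along the tool's axes at that moment; what a row does not reach only later rows make up. A row lasts 1/12 s, in which the tool goes at most 41.7 mm and 7.16 degrees, less where a joint would pass 70% of its speed; a pose out of reach is approached as far as the arm can. A call with a gripper value outside its range is refused whole. The fingers move at their own pace and stop on an object; "newtons" is the grip in N (left out, the last holds). Time passes only in rows, so rows that repeat a pose let the fingers close. It gives the time, the measured TCP pose, the force and the opening at its end, in the units of the state.
- robot.get_obs(): the state, without advancing time (a new reading comes with each control period).
- robot.camera(name): name is "side" or "top" or "wrist"; returns a dict with "image" (400x640x3 uint8, red, green, blue), "fx", "fy", "cx", "cy" (pixels), "xyz" and "rotation" of the camera in the world; the wrist camera has in their place "tool_from_camera" (4x4, takes a point from camera to tool coordinates, whose origin is the TCP and whose axes are the tool frame's). Camera axes: x right, y down, z forward; pixel columns grow to the right and rows downward; lengths in m; the calibration is good to about 2 mm. A picture is of the moment at which its call begins: read the wrist's pose just before it. There is no depth.
- robot.hand_in(): hands the job in, once; it reports no verdict.
Trained networks look in a picture, given as the dict that the camera call returned (one of the last four; its "shot" number tells which), for a name from the list of things; names that differ only in an ending like _2 or _b are one class to them, and where a whole thing is asked for, a point or a joint stands for the part that bears it (a point fixed in the world has none). Each returns a list of dicts, best first, with "p" (0 to 1); they miss things now and then, are a little off and sometimes report something else, mostly with a low value. They report only what shows in the picture. A call takes as long as a camera call.
- robot.regions_of(picture, name): "pixels" (400x640 bool, what is visible of it) and "bbox" ([left, top, right, bottom] in pixels, round what is visible of it).
The state is a dict: "time": time; "q": joint angles; "joint_velocities": joint speeds; "joint_torque": joint torques, N m; "position": TCP position; "tool_rot": TCP orientation; "ft_force": force on the tool from outside, world axes, zero at the start; "moment": the same for the moment, N m; "grip_width": finger opening in m.
Only numpy, scipy, OpenCV 4.12 (cv2) and the standard library are available. Lean on these libraries where they do the work, as an engineer would, in place of code of your own. Each camera call takes 0.05 s, during which the arm holds its last target.

## Working session

There is one attempt and no reset: what is moved stays moved. The work goes in short steps, Python scripts to look and compute and a tool call to move; the robot and the scene stay as the last step left them, time stands still between calls to the robot, and variables do not carry over. Pictures are saved under pics/ and viewed, and the job is handed in when it is done.

Besides the shell and the picture viewer there is one more tool, called after ">>>" by a JSON object that holds its "name" and its "arguments". move_arm: Moves the arm, as the interface text tells. Its arguments: {"type":"object","properties":{"commands":{"type":"array","items":{"type":"array","items":{"type":"number"}}},"newtons":{"type":"number"}},"required":["commands"]}

```bash
mkdir -p pics; cat > h.py <<'E'
import numpy as np, cv2
from rig import robot
def save(p,n): cv2.imwrite(f'pics/{n}.png',cv2.cvtColor(p['image'],cv2.COLOR_RGB2BGR))
def ray(p,u,v):
    d=np.array([(u-p['cx'])/p['fx'],(v-p['cy'])/p['fy'],1.]); R=np.array(p['rotation']); return np.array(p['xyz']),R@d
def atz(p,u,v,z):
    o,d=ray(p,u,v); return o+d*(z-o[2])/d[2]
def proj(p,X):
    c=np.array(p['rotation']).T@(np.array(X)-np.array(p['xyz'])); return p['fx']*c[0]/c[2]+p['cx'],p['fy']*c[1]/c[2]+p['cy']
E
python3 - <<'E'
from h import *
o=robot.get_obs()
for k,v in o.items(): print(k,np.round(v,4))
for n in ['top','side']:
    p=robot.camera(n); save(p,n+'1')
    print(n,{k:np.round(p[k],3).tolist() for k in ['fx','fy','cx','cy','xyz','rotation']})
    for t in ['knob','lock_ring','arbor','tailstock','bed','oil_can','spirit_bottle','bench_block']:
        r=robot.regions_of(p,t)
        for q in r[:2]:
            if q['p']>.2:
                ys,xs=np.nonzero(q['pixels']); print(t,round(q['p'],2),q['bbox'],xs.mean().round(1),ys.mean().round(1))
E
```

```text
time 0.0
q [-1.2995  0.5284  1.4339 -0.      1.1814 -0.1785]
joint_velocities [-0.0002  0.0002 -0.0001 -0.0001 -0.0009  0.0011]
joint_torque [-5.00000e-04 -4.40048e+01 -1.76591e+01  6.33000e-02  5.81000e-02
 -2.00000e-04]
position [ 0.2716 -0.5622  0.2466]
tool_rot [-0.6893 -0.1585  0.6893 -0.157 ]
ft_force [ 0.4746 -0.3921  0.4696]
moment [-0.0481  0.0176 -0.0295]
grip_width 0.087
top {'fx': 375.432, 'fy': 375.432, 'cx': 321.834, 'cy': 200.564, 'xyz': [0.468, -0.125, 0.944], 'rotation': [0.714, -0.698, 0.044, -0.037]}
knob 0.5 [327.1, 251.7, 338.9, 263.5] 332.8 257.1
lock_ring 0.64 [323.5, 246.8, 344.9, 269.4] 331.8 256.6
arbor 0.86 [273.7, 239.0, 314.9, 252.5] 294.0 245.9
arbor 0.37 [325.2, 250.9, 341.8, 262.7] 333.0 256.7
tailstock 0.69 [311.4, 243.1, 345.7, 270.6] 330.1 255.7
bed 0.6 [253.5, 220.4, 348.5, 273.7] 292.9 245.0
bed 0.53 [322.4, 245.3, 345.2, 267.4] 334.3 254.2
oil_can 0.98 [353.2, 156.8, 379.3, 181.0] 366.8 168.7
spirit_bottle 0.61 [241.0, 168.9, 260.0, 182.1] 252.2 175.6
bench_block 0.86 [298.0, 153.4, 321.6, 180.1] 310.6 164.6
side {'fx': 399.705, 'fy': 399.705, 'cx': 323.98, 'cy': 196.585, 'xyz': [0.575, 0.553, 0.585], 'rotation': [0.011, 0.893, -0.45, 0.008]}
knob 0.73 [379.0, 166.9, 394.6, 183.2] 386.9 174.5
lock_ring 0.74 [374.4, 174.8, 397.4, 191.8] 385.9 184.2
arbor 0.82 [372.8, 206.8, 388.8, 237.7] 380.8 221.4
tailstock 0.56 [370.2, 168.2, 400.7, 215.2] 385.6 190.8
bed 0.96 [354.3, 204.5, 403.5, 279.7] 378.4 246.8
bed 0.59 [372.5, 177.3, 397.8, 191.1] 386.3 184.6
oil_can 0.93 [277.6, 156.8, 306.1, 203.9] 289.1 188.2
spirit_bottle 0.62 [287.7, 251.4, 306.6, 291.3] 296.5 273.0
bench_block 0.84 [266.9, 216.3, 298.6, 244.9] 283.6 230.1
```

```bash
sed -i "s/R=np.array(p\['rotation'\])/R=Rm(p)/; s/c=np.array(p\['rotation'\]).T/c=Rm(p).T/" h.py; cat >> h.py <<'E'
from scipy.spatial.transform import Rotation as Ro
def Rm(p): return Ro.from_quat(p['rotation']).as_matrix()
E
python3 - <<'E'
from h import *
t=robot.camera('top'); s=robot.camera('side')
def mid(p,n):
    q=robot.regions_of(p,n)[0]; b=q['bbox']; ys,xs=np.nonzero(q['pixels']);print(n,b,q['p']); return (b[0]+b[2])/2,(b[1]+b[3])/2, xs.mean(), ys.mean()
for n,z in [('knob',.121),('knob',.111),('lock_ring',.0965),('lock_ring',.0905)]:
    for p in (t,s):
        m=mid(p,n); print(n,z,atz(p,*m[:2],z).round(4),atz(p,*m[2:],z).round(4))
for n,z in [('arbor',.056),('bed',.0),('oil_can',.1),('spirit_bottle',.08),('bench_block',.022)]:
    for p in (t,s):
        m=mid(p,n); print(n,atz(p,*m[:2],z).round(4))
def zoom(p,c,n,w=80,f=6):
    im=p['image'][c[1]-w//2:c[1]+w//2,c[0]-w//2-14:c[0]+w//2+14]; save({'image':cv2.resize(im,None,fx=f,fy=f,interpolation=cv2.INTER_CUBIC)},n)
zoom(t,(310,250),'tz'); zoom(s,(385,210),'sz',90)
E
```

```text
knob [326.0, 247.5, 341.9, 264.3] 0.71
knob 0.121 [ 0.4427 -0.1617  0.121 ] [ 0.4416 -0.1599  0.121 ]
knob [383.0, 166.1, 394.4, 183.2] 0.64
knob 0.121 [ 0.4414 -0.1466  0.121 ] [ 0.4444 -0.149   0.121 ]
knob [326.0, 247.5, 341.9, 264.3] 0.71
knob 0.111 [ 0.4423 -0.1621  0.111 ] [ 0.4413 -0.1603  0.111 ]
knob [383.0, 166.1, 394.4, 183.2] 0.64
knob 0.111 [ 0.4385 -0.1617  0.111 ] [ 0.4415 -0.1641  0.111 ]
lock_ring [322.1, 249.9, 341.1, 268.3] 0.56
lock_ring 0.0965 [ 0.4347 -0.1576  0.0965] [ 0.434  -0.148   0.0965]
lock_ring [373.8, 175.2, 400.6, 193.4] 0.72
lock_ring 0.0965 [ 0.4428 -0.1465  0.0965] [ 0.4452 -0.1464  0.0965]
lock_ring [322.1, 249.9, 341.1, 268.3] 0.56
lock_ring 0.0905 [ 0.4345 -0.1579  0.0905] [ 0.4338 -0.1481  0.0905]
lock_ring [373.8, 175.2, 400.6, 193.4] 0.72
lock_ring 0.0905 [ 0.4412 -0.1551  0.0905] [ 0.4436 -0.155   0.0905]
arbor [273.2, 240.8, 315.4, 255.3] 0.54
arbor [ 0.4568 -0.0712  0.056 ]
arbor [371.5, 206.5, 386.6, 236.7] 0.86
arbor [ 0.4671 -0.0723  0.056 ]
bed [252.9, 221.4, 346.9, 271.5] 0.69
bed [ 0.4604 -0.0816  0.    ]
bed [355.0, 202.0, 403.1, 278.8] 0.7
bed [ 0.4633 -0.0765  0.    ]
oil_can [274.7, 237.4, 316.7, 255.3] 0.74
oil_can [ 0.4612 -0.0768  0.1   ]
oil_can [277.0, 157.9, 305.6, 205.8] 0.59
oil_can [ 0.648  -0.1605  0.1   ]
spirit_bottle [242.8, 170.0, 260.4, 184.5] 0.75
spirit_bottle [0.6184 0.0318 0.08  ]Traceback (most recent call last):
  File "<stdin>", line 10, in <module>
  File "<stdin>", line 4, in mid
IndexError: list index out of range
```

View pics/top1.png

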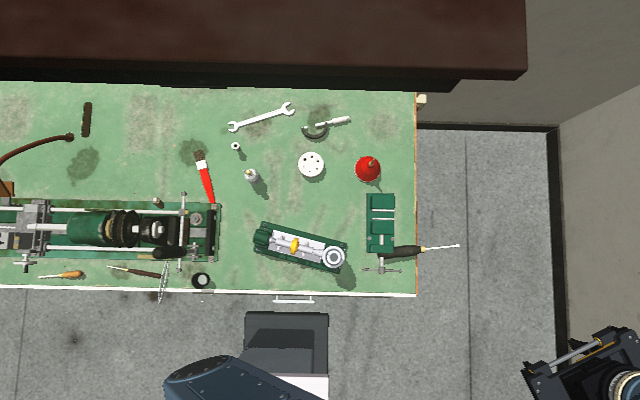

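View pics/side1.png

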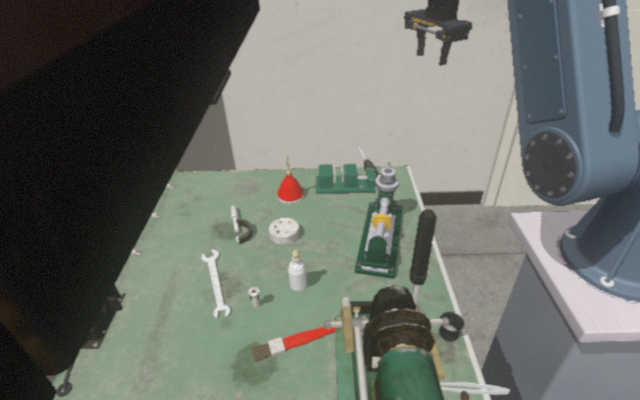

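```bash
python3 - <<'E'
import cv2
t=cv2.imread('pics/top1.png'); s=cv2.imread('pics/side1.png')
cv2.imwrite('pics/tz.png',cv2.resize(t[210:285,245:355],None,fx=7,fy=7,interpolation=cv2.INTER_CUBIC))
cv2.imwrite('pics/sz.png',cv2.resize(s[160:285,345:415],None,fx=4.7,fy=4.7,interpolation=cv2.INTER_CUBIC))
from h import *
o=robot.get_obs(); print(o['time'],np.round(Ro.from_quat(o['tool_rot']).as_matrix(),3))
E
```

```text
1.8 [[-0.     0.435 -0.901]
 [ 0.    -0.901 -0.435]
 [-1.    -0.    -0.   ]]
```

View pics/tz.png

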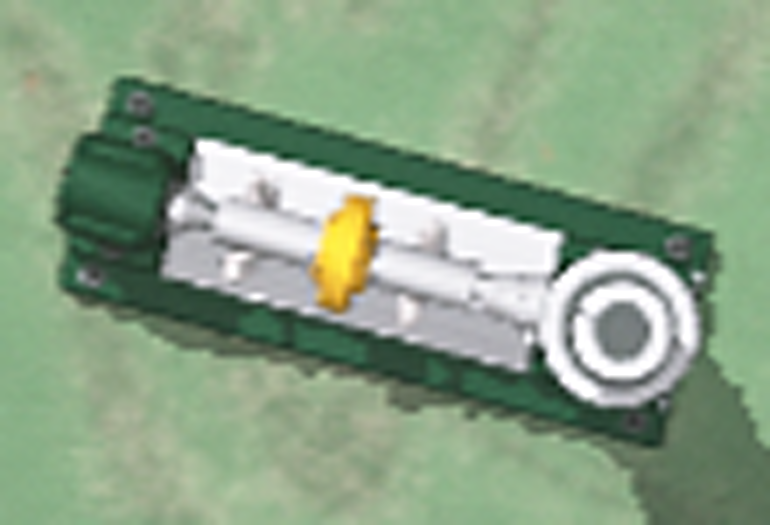

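View pics/sz.png

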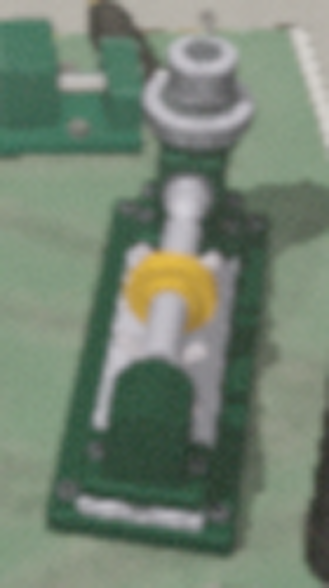

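```bash
python3 - <<'E'
from h import *
P=dict(fx=375.432,fy=375.432,cx=321.834,cy=200.564,xyz=[0.468,-0.125,0.944],rotation=[0.714,-0.698,0.044,-0.037])
for u,v,z in [(334.3,257.1,.121),(333.4,257,.0965),((353/7+245),(252/7+210),.056)]: print(atz(P,u,v,z))
S=dict(fx=399.705,fy=399.705,cx=323.98,cy=196.585,xyz=[0.575,0.553,0.585],rotation=[0.011,0.893,-0.45,0.008])
for u,v,z in [(205/4.7+345,52/4.7+160,.121),(199/4.7+345,100/4.7+160,.0965)]: print(atz(S,u,v,z))
E
```

```text
[ 0.43998933 -0.16187705  0.121     ]
[ 0.43933303 -0.16095931  0.0965    ]
[ 0.46157081 -0.07309025  0.056     ]
[ 0.44027719 -0.15861473  0.121     ]
[ 0.44160617 -0.15617763  0.0965    ]
```

>>> {"name": "move_arm", "arguments": {"commands": [[-1,0,-29,-33,-7],[-1,0,-58,-66,-14],[-1,0,-86,-98,-21],[-1,0,-115,-131,-28],[-1,0,-144,-164,-35],[-1,0,-172,-197,-42],[-1,0,-201,-230,-49],[-1,0,-230,-262,-56]]}}

```text
time: 2.47
position: [0.4025, -0.2543, 0.2479]
tool_rot: [0.533, 0.464, -0.533, 0.465]
ft_force: [1.4, -0.2, -0.8]
grip_width: 0.0869
```

>>> {"name": "move_arm", "arguments": {"commands": [[-1,0,8,-32,-7],[-1,0,16,-63,-14],[-1,0,20,-84,-21],[-1,0,20,-84,-28],[-1,0,20,-84,-34],[-1,0,20,-84,-34]]}}

```text
time: 2.97
position: [0.434, -0.1751, 0.2478]
tool_rot: [0.375, 0.599, -0.375, 0.6]
ft_force: [-0.3, 0.3, 0.3]
grip_width: 0.0868
```

```bash
cat >> h.py <<'E'
def wrist(n=None):
    o=robot.get_obs(); p=robot.camera('wrist'); T=np.eye(4); T[:3,:3]=Ro.from_quat(o['tool_rot']).as_matrix(); T[:3,3]=o['position']
    W=T@np.array(p['tool_from_camera']); p['xyz']=W[:3,3]; p['rotation']=Ro.from_matrix(W[:3,:3]).as_quat()
    if n: save(p,n)
    return o,p
def show(o):
    print('t',round(o['time'],2),'pos',np.round(o['position'],4),'F',np.round(o['ft_force'],2),'M',np.round(o['moment'],3),'q6',o['q'][5].round(4),'w',round(o['grip_width'],4))
    R=Ro.from_quat(o['tool_rot']).as_matrix(); print('y',R[:,1].round(3),'z',R[:,2].round(3))
E
python3 - <<'E'
from h import *
o,p=wrist('w1'); show(o)
for n,z in [('knob',.121),('lock_ring',.0965)]:
    for q in robot.regions_of(p,n)[:1]:
        b=q['bbox']; print(n,q['p'],b,atz(p,(b[0]+b[2])/2,(b[1]+b[3])/2,z))
print(proj(p,[.4405,-.1605,.121]))
import pickle; pickle.dump({k:p[k] for k in ['fx','fy','cx','cy','xyz','rotation']},open('w1.pkl','wb'))
E
```

```text
t 2.97 pos [ 0.434  -0.1751  0.2478] F [-0.29  0.35  0.25] M [ 0.009 -0.198  0.021] q6 -1.0759 w 0.0868
y [0.899 0.438 0.   ] z [ 0.438 -0.899  0.001]
knob 0.83 [310.3, 164.9, 350.3, 206.5] [ 0.43854544 -0.15970179  0.121     ]
lock_ring 0.91 [303.1, 149.9, 357.1, 210.4] [ 0.4396678  -0.16018324  0.0965    ]
(np.float64(332.0270268085772), np.float64(187.60235561069393))
```

View pics/w1.png

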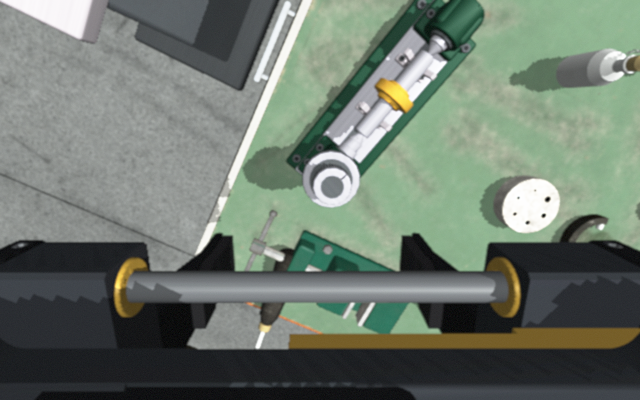

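```bash
python3 - <<'E'
import cv2
t=cv2.imread('pics/w1.png')
cv2.imwrite('pics/wz.png',cv2.resize(t[135:225,285:375],None,fx=6.6,fy=6.6,interpolation=cv2.INTER_CUBIC))
E
```

```text
(no output)
```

View pics/wz.png

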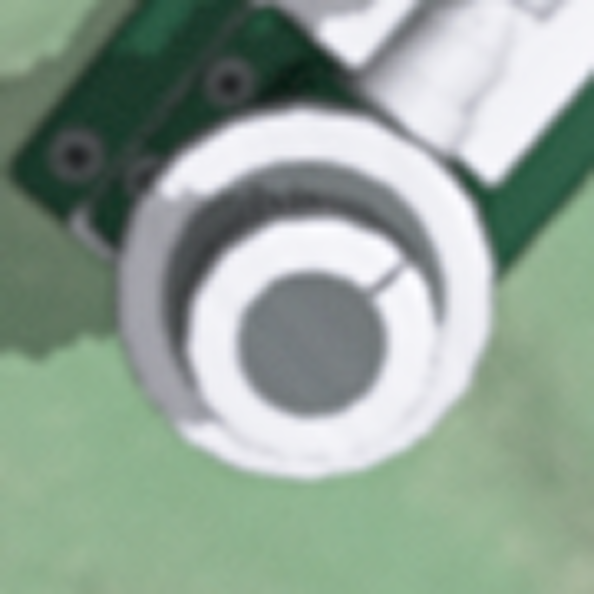

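```bash
python3 - <<'E'
from h import *
import pickle; p=pickle.load(open('w1.pkl','rb'))
print(atz(p,332.3,187,.121),atz(p,331.4,179,.0965))
for z in(.121,.0965): print(proj(p,[.44,-.16,z]))
print(robot.get_obs()['time'],robot.get_obs()['position'])
E
```

```text
[ 0.4404733  -0.15995814  0.121     ] [ 0.44022827 -0.15876717  0.0965    ]
(np.float64(331.75087495885117), np.float64(186.7949756413439))
(np.float64(330.53367877200384), np.float64(180.12850709842493))
3.1167 [ 0.43375253 -0.17584608  0.24765145]
```

>>> {"name": "move_arm", "arguments": {"commands": [[-1,10,13,-11,0],[-1,40,13,-11,0],[-1,70,13,-11,0],[-1,85,13,-11,0],[-1,85,13,-11,0]]}}

```text
time: 3.53
position: [0.4386, -0.1593, 0.1598]
tool_rot: [0.377, 0.601, -0.377, 0.596]
ft_force: [0.1, 0.1, 0.0]
grip_width: 0.0872
```

```bash
python3 - <<'E'
from h import *
o,p=wrist('w2'); show(o)
print(proj(p,[.4403,-.16,.121]))
show(robot.get_obs())
E
```

```text
t 3.53 pos [ 0.4386 -0.1593  0.1598] F [0.07 0.08 0.04] M [ 0.037 -0.123  0.052] q6 -1.0357 w 0.0872
y [ 0.902  0.432 -0.004] z [ 0.432 -0.902 -0.006]
(np.float64(319.3859697478513), np.float64(245.58721683304634))
t 3.58 pos [ 0.4397 -0.1599  0.1613] F [-0.52 -0.21 -0.34] M [ 0.01  -0.184 -0.025] q6 -1.036 w 0.0871
y [ 0.902  0.433 -0.002] z [ 0.433 -0.902 -0.004]
```

View pics/w2.png

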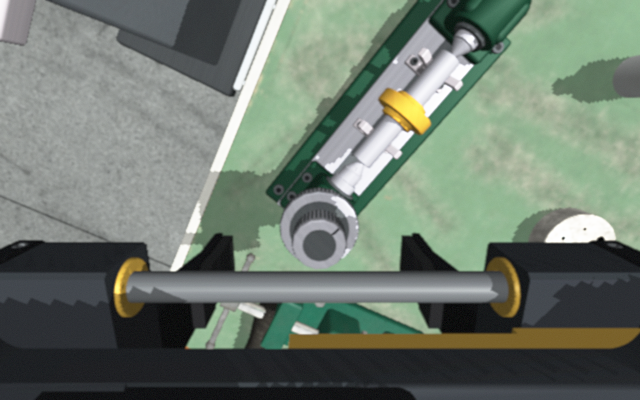

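>>> {"name": "move_arm", "arguments": {"commands": [[-1,18,0,0,0],[-1,36,0,0,0],[-1,36,0,0,0],[-1,36,0,0,0]]}}

```text
time: 3.92
position: [0.4409, -0.1605, 0.1272]
tool_rot: [0.376, 0.599, -0.376, 0.599]
ft_force: [0.5, 0.1, -0.2]
grip_width: 0.0872
```

```bash
python3 - <<'E'
from h import *
show(robot.get_obs())
E
```

```text
t 3.92 pos [ 0.4409 -0.1605  0.1272] F [ 0.54  0.05 -0.21] M [-0.07  -0.103  0.035] q6 -1.0367 w 0.0872
y [0.901 0.434 0.   ] z [ 0.434 -0.901  0.   ]
```

>>> {"name": "move_arm", "arguments": {"commands": [[1,1,0,0,0],[1,1,0,0,0],[1,1,0,0,0],[1,1,0,0,0],[1,1,0,0,0],[1,1,0,0,0]], "newtons": 45}}

```text
time: 4.42
position: [0.4408, -0.1601, 0.1259]
tool_rot: [0.376, 0.599, -0.376, 0.599]
ft_force: [0.2, -0.0, 0.4]
grip_width: 0.0551
```

```bash
python3 - <<'E'
from h import *
show(robot.get_obs())
E
```

```text
t 4.42 pos [ 0.4408 -0.1601  0.1259] F [ 0.2  -0.01  0.42] M [ 0.002 -0.111 -0.055] q6 -1.0373 w 0.0551
y [0.901 0.435 0.   ] z [ 0.435 -0.901  0.001]
```

>>> {"name": "move_arm", "arguments": {"commands": [[1,0,0,0,0],[1,0,0,0,0],[1,0,0,0,0],[1,0,0,0,0],[1,0,0,0,0],[1,0,0,0,0],[1,0,0,0,0],[1,0,0,0,0]]}}

```text
time: 5.08
position: [0.4403, -0.1602, 0.1255]
tool_rot: [0.376, 0.599, -0.376, 0.599]
ft_force: [-1.4, -1.3, 0.7]
grip_width: 0.0303
```

```bash
python3 - <<'E'
from h import *
show(robot.get_obs())
E
```

```text
t 5.08 pos [ 0.4403 -0.1602  0.1255] F [-1.39 -1.33  0.68] M [-0.262  0.213  0.033] q6 -1.0374 w 0.0303
y [ 0.9    0.435 -0.001] z [ 0.435 -0.9   -0.   ]
```

>>> {"name": "move_arm", "arguments": {"commands": [[1,0,0,0,2],[1,0,0,0,5],[1,0,0,0,8],[1,0,0,0,11],[1,0,0,0,14],[1,0,0,0,17],[1,0,0,0,20],[1,0,0,0,20]]}}

```text
time: 5.75
position: [0.4404, -0.1601, 0.1255]
tool_rot: [0.474, 0.524, -0.475, 0.524]
ft_force: [-2.9, -1.9, 1.3]
grip_width: 0.03
```

```bash
python3 - <<'E'
from h import *
show(robot.get_obs())
for i in range(3): o,p=wrist('w3'); show(o)
E
```

```text
t 5.75 pos [ 0.4404 -0.1601  0.1255] F [-2.9  -1.93  1.29] M [-0.432  0.312 -0.179] q6 -0.6871 w 0.03
y [ 0.995  0.1   -0.001] z [ 0.1   -0.995 -0.   ]
t 5.75 pos [ 0.4404 -0.1601  0.1255] F [-2.9  -1.93  1.29] M [-0.432  0.312 -0.179] q6 -0.6871 w 0.03
y [ 0.995  0.1   -0.001] z [ 0.1   -0.995 -0.   ]
t 5.8 pos [ 0.4404 -0.1602  0.1255] F [-1.96 -2.2  -0.01] M [-0.397  0.35  -0.156] q6 -0.6887 w 0.0296
y [ 0.995  0.101 -0.   ] z [ 0.101 -0.995 -0.   ]
t 5.85 pos [ 0.4404 -0.1602  0.1255] F [-2.   -1.43  1.01] M [-0.393  0.34  -0.166] q6 -0.689 w 0.0301
y [ 0.995  0.101 -0.   ] z [ 0.101 -0.995 -0.   ]
```

View pics/w3.png

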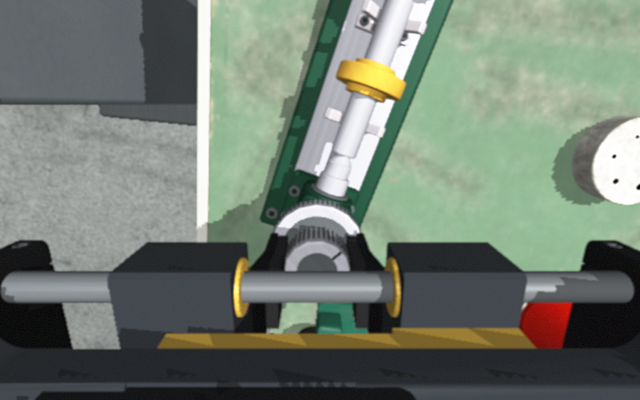

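>>> {"name": "move_arm", "arguments": {"commands": [[1,0,0,0,3],[1,0,0,0,6],[1,0,0,0,8],[1,0,0,0,8]]}}

```text
time: 6.23
position: [0.4404, -0.1602, 0.1255]
tool_rot: [-0.509, -0.49, 0.51, -0.49]
ft_force: [-2.5, -3.4, 0.8]
grip_width: 0.03
```

```bash
cat > r.py <<'E'
from h import *
import sys
n=sys.argv[1] if len(sys.argv)>1 else None
M=[];F=[]
for i in range(3):
    o=robot.get_obs(); M.append(o['moment']); F.append(o['ft_force'])
    if i<2: p=robot.camera('wrist')
if n: save(p,n)
yaw=np.degrees(o['q'][5]+1.0373)
print('t',round(o['time'],2),'turned',yaw.round(2),'Mz',np.round(np.array(M)[:,2],3),np.mean(np.array(M)[:,2]).round(3),'F',np.mean(F,0).round(1),'pos',np.round(o['position'],4))
E
python3 r.py
```

```text
t 6.33 turned 27.92 Mz [-0.034 -0.047  0.007] -0.025 F [-2.7 -2.8  1.1] pos [ 0.4404 -0.1602  0.1255]
```

>>> {"name": "move_arm", "arguments": {"commands": [[1,0,0,0,2],[1,0,0,0,4]]}}

```text
time: 6.5
position: [0.4404, -0.1601, 0.1255]
tool_rot: [-0.526, -0.472, 0.526, -0.472]
ft_force: [-2.0, -2.2, 1.0]
grip_width: 0.0297
```

```bash
python3 r.py w4
```

```text
t 6.6 turned 31.94 Mz [ 0.211  0.013 -0.027] 0.066 F [-2.6 -2.4  1.2] pos [ 0.4404 -0.1601  0.1255]
```

View pics/w4.png

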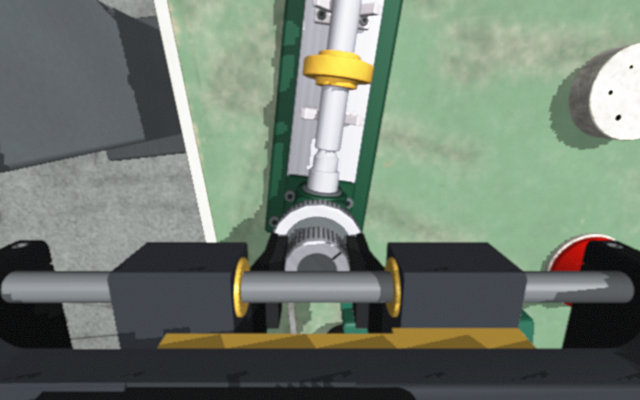

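```bash
cat > g.py <<'E'
from h import *
o=robot.get_obs(); M=o['moment']; F=np.array(o['ft_force'])
print('t',round(o['time'],2),'turned',np.degrees(o['q'][5]+1.0373).round(2),'Mz',round(M[2],3),'tq6',round(o['joint_torque'][5],3),'v6',o['joint_velocities'][5].round(3),'F',F.round(1))
E
python3 g.py
```

```text
t 6.6 turned 31.94 Mz -0.027 tq6 0.094 v6 -0.021 F [-2.9 -2.2  1.3]
```

>>> {"name": "move_arm", "arguments": {"commands": [[1,0,0,0,2],[1,0,0,0,4]]}}

```text
time: 6.77
position: [0.4405, -0.1602, 0.1255]
tool_rot: [-0.542, -0.454, 0.542, -0.454]
ft_force: [-3.5, -2.5, 1.2]
grip_width: 0.03
```

```bash
python3 g.py
```

```text
t 6.77 turned 35.96 Mz 0.205 tq6 -0.07 v6 0.419 F [-3.5 -2.5  1.2]
```

>>> {"name": "move_arm", "arguments": {"commands": [[1,0,0,0,2],[1,0,0,0,4]]}}

```text
time: 6.93
position: [0.4404, -0.1602, 0.1255]
tool_rot: [-0.558, -0.435, 0.558, -0.435]
ft_force: [-2.9, -2.1, 0.2]
grip_width: 0.0301
```

```bash
python3 g.py
```

```text
t 6.93 turned 39.96 Mz 0.203 tq6 -0.048 v6 0.416 F [-2.9 -2.1  0.2]
```

>>> {"name": "move_arm", "arguments": {"commands": [[1,0,0,0,2],[1,0,0,0,4]]}}

```text
time: 7.1
position: [0.4405, -0.1602, 0.1255]
tool_rot: [-0.572, -0.415, 0.573, -0.415]
ft_force: [-3.0, -1.7, 0.0]
grip_width: 0.03
```

```bash
python3 g.py
```

```text
t 7.1 turned 43.96 Mz 0.246 tq6 -0.048 v6 0.415 F [-3.  -1.7  0. ]
```

>>> {"name": "move_arm", "arguments": {"commands": [[1,0,0,0,2],[1,0,0,0,4]]}}

```text
time: 7.27
position: [0.4405, -0.1602, 0.1255]
tool_rot: [-0.587, -0.395, 0.587, -0.395]
ft_force: [-2.4, -1.6, 0.6]
grip_width: 0.0298
```

```bash
python3 g.py
```

```text
t 7.27 turned 47.96 Mz 0.214 tq6 -0.047 v6 0.415 F [-2.4 -1.6  0.6]
```

>>> {"name": "move_arm", "arguments": {"commands": [[1,0,0,0,2],[1,0,0,0,4]]}}

```text
time: 7.43
position: [0.4405, -0.1602, 0.1255]
tool_rot: [-0.6, -0.374, 0.6, -0.374]
ft_force: [-3.7, -2.1, 0.6]
grip_width: 0.0298
```

```bash
python3 g.py
```

```text
t 7.43 turned 51.96 Mz 0.238 tq6 -0.048 v6 0.414 F [-3.7 -2.1  0.6]
```

>>> {"name": "move_arm", "arguments": {"commands": [[1,0,0,0,2],[1,0,0,0,4]]}}

```text
time: 7.6
position: [0.4405, -0.1602, 0.1255]
tool_rot: [-0.613, -0.353, 0.613, -0.353]
ft_force: [-2.8, -2.3, 0.7]
grip_width: 0.0299
```

```bash
python3 g.py
```

```text
t 7.6 turned 55.96 Mz 0.264 tq6 -0.049 v6 0.416 F [-2.8 -2.3  0.7]
```

>>> {"name": "move_arm", "arguments": {"commands": [[1,0,0,0,2]]}}

```text
time: 7.68
position: [0.4405, -0.1602, 0.1255]
tool_rot: [-0.619, -0.342, 0.619, -0.342]
ft_force: [-3.4, -2.0, -0.3]
grip_width: 0.0299
```

```bash
python3 g.py
```

```text
t 7.68 turned 57.96 Mz 0.189 tq6 -0.048 v6 0.415 F [-3.4 -2.  -0.3]
```

Noise; not taken up yet.

>>> {"name": "move_arm", "arguments": {"commands": [[1,0,0,0,2],[1,0,0,0,4]]}}

```text
time: 7.85
position: [0.4405, -0.1602, 0.1255]
tool_rot: [-0.63, -0.32, 0.631, -0.32]
ft_force: [-2.6, -2.0, 1.4]
grip_width: 0.0299
```

```bash
python3 g.py
```

```text
t 7.85 turned 61.96 Mz 0.21 tq6 -0.034 v6 0.413 F [-2.6 -2.   1.4]
```

>>> {"name": "move_arm", "arguments": {"commands": [[1,0,0,0,2]]}}

```text
time: 7.93
position: [0.4405, -0.1602, 0.1255]
tool_rot: [-0.636, -0.309, 0.636, -0.309]
ft_force: [-3.4, -3.2, -0.2]
grip_width: 0.0298
```

```bash
python3 g.py
```

```text
t 7.93 turned 63.95 Mz 0.242 tq6 -0.024 v6 0.414 F [-3.4 -3.2 -0.2]
```

>>> {"name": "move_arm", "arguments": {"commands": [[1,0,0,0,2]]}}

```text
time: 8.02
position: [0.4405, -0.1602, 0.1255]
tool_rot: [-0.641, -0.298, 0.641, -0.298]
ft_force: [-2.6, -2.7, 0.4]
grip_width: 0.0299
```

```bash
python3 g.py; python3 - <<'E'
from h import *
wrist('w5')
E
```

```text
t 8.02 turned 65.95 Mz 0.254 tq6 -0.006 v6 0.413 F [-2.6 -2.7  0.4]
```

View pics/w5.png

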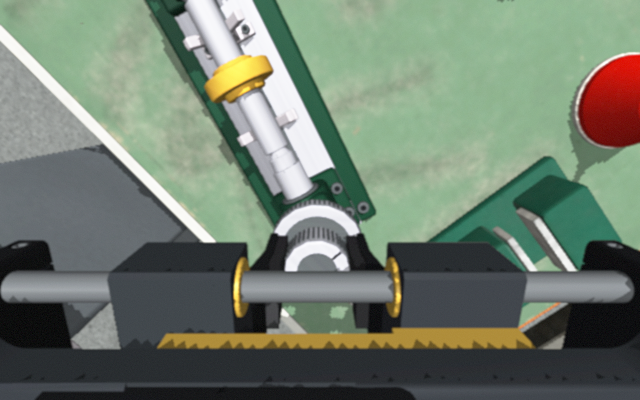

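>>> {"name": "move_arm", "arguments": {"commands": [[1,0,0,0,2]]}}

```text
time: 8.15
position: [0.4405, -0.1602, 0.1255]
tool_rot: [-0.646, -0.287, 0.646, -0.287]
ft_force: [-2.8, -2.6, 0.7]
grip_width: 0.03
```

```bash
python3 g.py
```

```text
t 8.15 turned 67.88 Mz 0.337 tq6 -0.113 v6 0.445 F [-2.8 -2.6  0.7]
```

>>> {"name": "move_arm", "arguments": {"commands": [[1,0,0,0,2]]}}

```text
time: 8.23
position: [0.4405, -0.1602, 0.1255]
tool_rot: [-0.651, -0.276, 0.651, -0.276]
ft_force: [-3.0, -2.4, 0.3]
grip_width: 0.0301
```

```bash
python3 g.py
```

```text
t 8.23 turned 69.92 Mz 0.269 tq6 0.025 v6 0.415 F [-3.  -2.4  0.3]
```

>>> {"name": "move_arm", "arguments": {"commands": [[1,0,0,0,2]]}}

```text
time: 8.32
position: [0.4405, -0.1602, 0.1255]
tool_rot: [-0.656, -0.264, 0.656, -0.264]
ft_force: [-2.4, -2.6, 0.3]
grip_width: 0.0297
```

```bash
python3 g.py
```

```text
t 8.32 turned 71.92 Mz 0.326 tq6 0.062 v6 0.414 F [-2.4 -2.6  0.3]
```

>>> {"name": "move_arm", "arguments": {"commands": [[1,0,0,0,0],[1,0,0,0,-1.3],[1,0,0,0,-2.7],[1,0,0,0,-4]]}}

```text
time: 8.65
position: [0.4405, -0.1602, 0.1255]
tool_rot: [-0.646, -0.287, 0.646, -0.287]
ft_force: [-4.0, -3.1, 0.4]
grip_width: 0.0296
```

```bash
python3 g.py
```

```text
t 8.65 turned 67.83 Mz -0.09 tq6 0.052 v6 -0.263 F [-4.  -3.1  0.4]
```

>>> {"name": "move_arm", "arguments": {"commands": [[1,0,0,0,0],[1,0,0,0,1.3],[1,0,0,0,2.6]]}}

```text
time: 8.9
position: [0.4405, -0.1602, 0.1255]
tool_rot: [-0.653, -0.271, 0.653, -0.272]
ft_force: [-3.3, -3.4, 0.6]
grip_width: 0.03
```

```bash
python3 g.py
```

```text
t 8.9 turned 70.66 Mz 0.308 tq6 0.101 v6 0.278 F [-3.3 -3.4  0.6]
```

>>> {"name": "move_arm", "arguments": {"commands": [[1,0,0,0,1.3]]}}

```text
time: 8.98
position: [0.4405, -0.1602, 0.1255]
tool_rot: [-0.656, -0.264, 0.656, -0.264]
ft_force: [-3.3, -3.7, -0.5]
grip_width: 0.0301
```

```bash
python3 g.py
```

```text
t 8.98 turned 71.97 Mz 0.351 tq6 0.154 v6 0.27 F [-3.3 -3.7 -0.5]
```

>>> {"name": "move_arm", "arguments": {"commands": [[1,0,0,0,0],[1,0,0,0,-1]]}}

```text
time: 9.15
position: [0.4406, -0.1602, 0.1255]
tool_rot: [-0.654, -0.27, 0.654, -0.27]
ft_force: [-4.4, -3.6, 0.2]
grip_width: 0.0299
```

```bash
python3 g.py
```

```text
t 9.15 turned 70.96 Mz -0.094 tq6 0.133 v6 -0.223 F [-4.4 -3.6  0.2]
```

>>> {"name": "move_arm", "arguments": {"commands": [[1,0,0,0,-1]]}}

```text
time: 9.23
position: [0.4405, -0.1602, 0.1255]
tool_rot: [-0.651, -0.275, 0.651, -0.275]
ft_force: [-3.6, -3.3, -0.6]
grip_width: 0.0302
```

```bash
python3 g.py
```

```text
t 9.23 turned 69.93 Mz -0.049 tq6 0.057 v6 -0.209 F [-3.6 -3.3 -0.6]
```

>>> {"name": "move_arm", "arguments": {"commands": [[1,0,0,0,-1]]}}

```text
time: 9.32
position: [0.4406, -0.1602, 0.1255]
tool_rot: [-0.649, -0.281, 0.649, -0.281]
ft_force: [-4.8, -3.7, 0.5]
grip_width: 0.0299
```

```bash
python3 g.py
```

```text
t 9.32 turned 68.94 Mz -0.056 tq6 0.038 v6 -0.207 F [-4.8 -3.7  0.5]
```

>>> {"name": "move_arm", "arguments": {"commands": [[1,0,0,0,-1]]}}

```text
time: 9.4
position: [0.4405, -0.1602, 0.1255]
tool_rot: [-0.646, -0.287, 0.646, -0.287]
ft_force: [-4.4, -3.8, -0.4]
grip_width: 0.0301
```

```bash
python3 g.py
```

```text
t 9.4 turned 67.94 Mz -0.149 tq6 0.025 v6 -0.207 F [-4.4 -3.8 -0.4]
```

>>> {"name": "move_arm", "arguments": {"commands": [[1,0,0,0,-1]]}}

```text
time: 9.48
position: [0.4405, -0.1602, 0.1255]
tool_rot: [-0.644, -0.292, 0.644, -0.292]
ft_force: [-4.3, -4.0, 0.4]
grip_width: 0.0299
```

```bash
python3 g.py
```

```text
t 9.48 turned 66.94 Mz -0.166 tq6 0.012 v6 -0.209 F [-4.3 -4.   0.4]
```

>>> {"name": "move_arm", "arguments": {"commands": [[1,0,0,0,-1]]}}

```text
time: 9.57
position: [0.4405, -0.1602, 0.1255]
tool_rot: [-0.641, -0.298, 0.641, -0.298]
ft_force: [-3.6, -4.6, 0.1]
grip_width: 0.03
```

```bash
python3 g.py
```

```text
t 9.57 turned 65.95 Mz -0.158 tq6 -0.001 v6 -0.207 F [-3.6 -4.6  0.1]
```

>>> {"name": "move_arm", "arguments": {"commands": [[1,0,0,0,-1]]}}

```text
time: 9.65
position: [0.4405, -0.1602, 0.1255]
tool_rot: [-0.639, -0.303, 0.639, -0.303]
ft_force: [-3.7, -3.9, 0.1]
grip_width: 0.0301
```

```bash
python3 g.py
```

```text
t 9.65 turned 64.95 Mz -0.156 tq6 -0.013 v6 -0.205 F [-3.7 -3.9  0.1]
```

>>> {"name": "move_arm", "arguments": {"commands": [[1,0,0,0,-1]]}}

```text
time: 9.73
position: [0.4405, -0.1602, 0.1255]
tool_rot: [-0.636, -0.309, 0.636, -0.309]
ft_force: [-3.7, -5.1, 0.8]
grip_width: 0.0299
```

```bash
python3 g.py
```

```text
t 9.73 turned 63.95 Mz -0.179 tq6 -0.025 v6 -0.208 F [-3.7 -5.1  0.8]
```

>>> {"name": "move_arm", "arguments": {"commands": [[1,0,0,0,-1],[1,0,0,0,-2]]}}

```text
time: 9.9
position: [0.4405, -0.1602, 0.1255]
tool_rot: [-0.631, -0.32, 0.631, -0.32]
ft_force: [-4.5, -3.3, -0.0]
grip_width: 0.0296
```

```bash
python3 g.py
```

```text
t 9.9 turned 61.95 Mz -0.161 tq6 -0.047 v6 -0.207 F [-4.5 -3.3 -0. ]
```

>>> {"name": "move_arm", "arguments": {"commands": [[1,0,0,0,-1],[1,0,0,0,-2]]}}

```text
time: 10.07
position: [0.4405, -0.1602, 0.1255]
tool_rot: [0.625, 0.331, -0.625, 0.331]
ft_force: [-4.0, -4.4, 1.1]
grip_width: 0.0303
```

```bash
python3 g.py
```

```text
t 10.07 turned 59.96 Mz -0.208 tq6 -0.065 v6 -0.206 F [-4.  -4.4  1.1]
```

>>> {"name": "move_arm", "arguments": {"commands": [[1,0,0,0,-1],[1,0,0,0,-2]]}}

```text
time: 10.23
position: [0.4405, -0.1602, 0.1255]
tool_rot: [0.619, 0.342, -0.619, 0.342]
ft_force: [-4.4, -4.0, 0.4]
grip_width: 0.0304
```

```bash
python3 g.py
```

```text
t 10.23 turned 57.96 Mz -0.209 tq6 -0.065 v6 -0.207 F [-4.4 -4.   0.4]
```

>>> {"name": "move_arm", "arguments": {"commands": [[1,0,0,0,-1],[1,0,0,0,-2]]}}

```text
time: 10.4
position: [0.4405, -0.1601, 0.1255]
tool_rot: [0.613, 0.352, -0.613, 0.352]
ft_force: [-4.5, -4.0, -0.0]
grip_width: 0.03
```

```bash
python3 g.py
```

```text
t 10.4 turned 55.96 Mz -0.212 tq6 -0.065 v6 -0.208 F [-4.5 -4.  -0. ]
```

>>> {"name": "move_arm", "arguments": {"commands": [[1,0,0,0,1],[1,0,0,0,2],[1,0,0,0,3],[1,0,0,0,4]]}}

```text
time: 10.73
position: [0.4405, -0.1602, 0.1255]
tool_rot: [-0.625, -0.331, 0.625, -0.331]
ft_force: [-4.3, -3.9, -0.3]
grip_width: 0.0301
```

```bash
python3 g.py
```

```text
t 10.73 turned 59.98 Mz 0.3 tq6 0.088 v6 0.209 F [-4.3 -3.9 -0.3]
```

>>> {"name": "move_arm", "arguments": {"commands": [[1,0,0,0,1],[1,0,0,0,2]]}}

```text
time: 10.9
position: [0.4405, -0.1601, 0.1255]
tool_rot: [-0.63, -0.32, 0.631, -0.32]
ft_force: [-3.4, -3.9, -0.3]
grip_width: 0.0298
```

```bash
python3 g.py
```

```text
t 10.9 turned 61.98 Mz 0.248 tq6 0.095 v6 0.206 F [-3.4 -3.9 -0.3]
```

>>> {"name": "move_arm", "arguments": {"commands": [[1,0,0,0,1],[1,0,0,0,2]]}}

```text
time: 11.07
position: [0.4405, -0.1602, 0.1255]
tool_rot: [-0.636, -0.309, 0.636, -0.309]
ft_force: [-4.0, -4.2, -0.2]
grip_width: 0.03
```

```bash
python3 g.py
```

```text
t 11.07 turned 63.97 Mz 0.279 tq6 0.108 v6 0.206 F [-4.  -4.2 -0.2]
```

>>> {"name": "move_arm", "arguments": {"commands": [[1,0,0,0,1]]}}

```text
time: 11.15
position: [0.4405, -0.1602, 0.1255]
tool_rot: [-0.639, -0.303, 0.639, -0.304]
ft_force: [-3.7, -3.9, 1.4]
grip_width: 0.0302
```

```bash
python3 g.py
```

```text
t 11.15 turned 64.97 Mz 0.227 tq6 0.118 v6 0.206 F [-3.7 -3.9  1.4]
```

>>> {"name": "move_arm", "arguments": {"commands": [[1,0,0,0,1]]}}

```text
time: 11.23
position: [0.4405, -0.1602, 0.1255]
tool_rot: [-0.641, -0.298, 0.641, -0.298]
ft_force: [-3.6, -4.7, 0.5]
grip_width: 0.0299
```

```bash
python3 g.py
```

```text
t 11.23 turned 65.97 Mz 0.253 tq6 0.128 v6 0.208 F [-3.6 -4.7  0.5]
```

>>> {"name": "move_arm", "arguments": {"commands": [[1,0,0,0,1]]}}

```text
time: 11.32
position: [0.4405, -0.1602, 0.1255]
tool_rot: [-0.644, -0.292, 0.644, -0.292]
ft_force: [-3.9, -3.4, 0.7]
grip_width: 0.0301
```

```bash
python3 g.py
```

```text
t 11.32 turned 66.97 Mz 0.263 tq6 0.14 v6 0.207 F [-3.9 -3.4  0.7]
```

>>> {"name": "move_arm", "arguments": {"commands": [[1,0,0,0,1]]}}

```text
time: 11.4
position: [0.4405, -0.1602, 0.1255]
tool_rot: [-0.646, -0.287, 0.647, -0.287]
ft_force: [-3.2, -3.5, 0.3]
grip_width: 0.03
```

```bash
python3 g.py
```

```text
t 11.4 turned 67.97 Mz 0.287 tq6 0.151 v6 0.208 F [-3.2 -3.5  0.3]
```

>>> {"name": "move_arm", "arguments": {"commands": [[1,0,0,0,1]]}}

```text
time: 11.48
position: [0.4405, -0.1602, 0.1255]
tool_rot: [-0.649, -0.281, 0.649, -0.281]
ft_force: [-3.8, -3.0, -0.1]
grip_width: 0.03
```

```bash
python3 g.py
```

```text
t 11.48 turned 68.97 Mz 0.248 tq6 0.163 v6 0.207 F [-3.8 -3.  -0.1]
```

>>> {"name": "move_arm", "arguments": {"commands": [[1,0,0,0,1]]}}

```text
time: 11.57
position: [0.4405, -0.1602, 0.1255]
tool_rot: [-0.651, -0.275, 0.651, -0.276]
ft_force: [-3.9, -3.2, 0.6]
grip_width: 0.0298
```

```bash
python3 g.py
```

```text
t 11.57 turned 69.96 Mz 0.297 tq6 0.174 v6 0.205 F [-3.9 -3.2  0.6]
```

>>> {"name": "move_arm", "arguments": {"commands": [[1,0,0,0,0],[1,0,0,0,0],[-1,0,0,0,0],[-1,0,0,0,0],[-1,0,0,0,0],[-1,0,0,0,0],[-1,0,0,0,0],[-1,0,0,0,0]]}}

```text
time: 12.23
position: [0.4409, -0.16, 0.1256]
tool_rot: [0.651, 0.275, -0.651, 0.276]
ft_force: [0.3, 0.1, 0.6]
grip_width: 0.062
```

>>> {"name": "move_arm", "arguments": {"commands": [[-1,0,0,0,0],[-1,0,0,0,0],[-1,0,0,0,0],[-1,0,0,0,0],[-1,0,0,0,0],[-1,0,0,0,0]]}}

```text
time: 12.73
position: [0.4406, -0.1601, 0.1255]
tool_rot: [-0.651, -0.276, 0.651, -0.276]
ft_force: [0.4, -0.1, -1.2]
grip_width: 0.0865
```

```bash
python3 - <<'E'
from h import *
o,p=wrist('w6'); show(o); show(robot.get_obs())
s=robot.camera('side'); save(s,'s6')
save({'image':cv2.resize(s['image'][160:285,345:415],None,fx=4.7,fy=4.7,interpolation=cv2.INTER_CUBIC)},'s6z')
E
```

```text
t 12.73 pos [ 0.4406 -0.1601  0.1255] F [ 0.42 -0.07 -1.16] M [-0.039  0.009  0.017] q6 0.1826 w 0.0865
y [ 0.718 -0.696 -0.   ] z [-0.696 -0.718 -0.   ]
t 12.78 pos [ 0.4406 -0.1601  0.1256] F [-1.1   0.47  0.24] M [-0.06  -0.02  -0.019] q6 0.1827 w 0.0866
y [ 0.718 -0.696  0.   ] z [-0.696 -0.718 -0.   ]
```

View pics/w6.png

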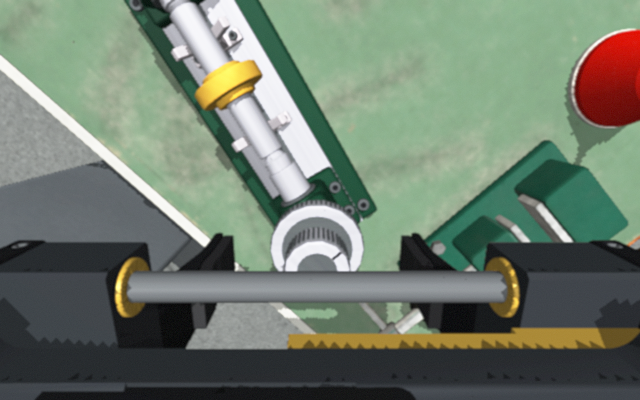

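View pics/s6z.png

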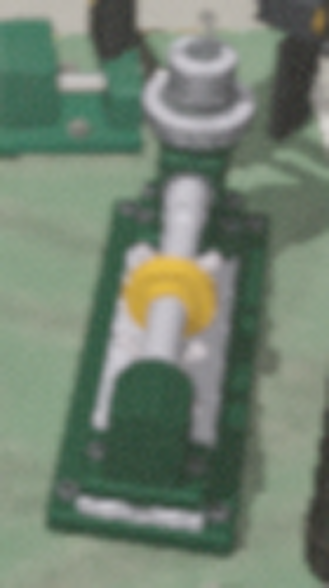

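>>> {"name": "move_arm", "arguments": {"commands": [[-1,8,0,0,0],[-1,17,0,0,0],[-1,25,0,0,0],[-0.2,25,0,0,0],[-0.1,25,0,0,0],[0.2,25,0,0,0],[1,25,0,0,0],[1,25,0,0,0]], "newtons": 45}}

```text
time: 13.5
position: [0.4408, -0.1602, 0.1008]
tool_rot: [0.651, 0.275, -0.651, 0.276]
ft_force: [-0.4, -0.1, 1.3]
grip_width: 0.0615
```

>>> {"name": "move_arm", "arguments": {"commands": [[1,0,0,0,0],[1,0,0,0,0],[1,0,0,0,0],[1,0,0,0,0],[1,0,0,0,0],[1,0,0,0,0]]}}

```text
time: 14.0
position: [0.4407, -0.1601, 0.1008]
tool_rot: [0.651, 0.276, -0.651, 0.276]
ft_force: [-0.8, 1.2, 3.7]
grip_width: 0.0487
```

```bash
python3 g.py; python3 - <<'E'
from h import *
o,p=wrist('w7'); show(o)
E
```

```text
t 14.0 turned 69.9 Mz 0.017 tq6 -0.009 v6 -0.001 F [-0.8  1.2  3.7]
t 14.0 pos [ 0.4407 -0.1601  0.1008] F [-0.83  1.22  3.72] M [0.044 0.044 0.017] q6 0.1826 w 0.0487
y [ 0.718 -0.696  0.   ] z [-0.696 -0.718 -0.   ]
```

View pics/w7.png

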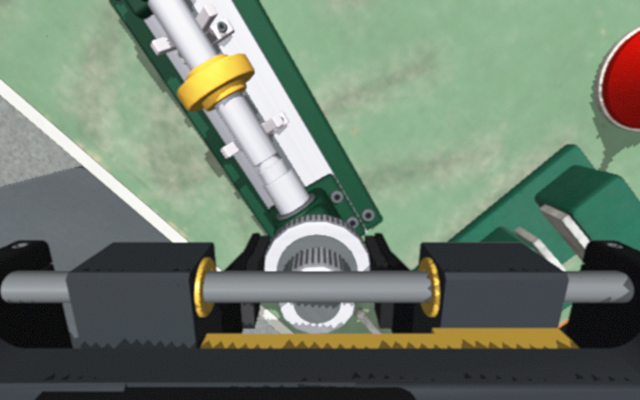

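>>> {"name": "move_arm", "arguments": {"commands": [[1,0,0,0,3],[1,0,0,0,6],[1,0,0,0,9],[1,0,0,0,12],[1,0,0,0,15],[1,0,0,0,18],[1,0,0,0,21],[1,0,0,0,24]]}}

```text
time: 14.72
position: [0.4407, -0.1602, 0.101]
tool_rot: [-0.694, -0.134, 0.694, -0.135]
ft_force: [-0.4, 0.1, 5.0]
grip_width: 0.0488
```

```bash
python3 g.py
```

```text
t 14.72 turned 93.93 Mz 0.628 tq6 0.174 v6 0.621 F [-0.4  0.1  5. ]
```

>>> {"name": "move_arm", "arguments": {"commands": [[1,0,0,0,3],[1,0,0,0,6],[1,0,0,0,9],[1,0,0,0,12],[1,0,0,0,15],[1,0,0,0,18]]}}

```text
time: 15.22
position: [0.4408, -0.1603, 0.1008]
tool_rot: [0.707, 0.023, -0.707, 0.024]
ft_force: [-0.4, -0.7, 3.6]
grip_width: 0.0485
```

```bash
python3 g.py
```

```text
t 15.22 turned 111.99 Mz 0.195 tq6 -0.243 v6 0.631 F [-0.4 -0.7  3.6]
```

>>> {"name": "move_arm", "arguments": {"commands": [[1,0,0,0,3],[1,0,0,0,6],[1,0,0,0,9]]}}

```text
time: 15.47
position: [0.4408, -0.1604, 0.1008]
tool_rot: [0.706, -0.032, -0.706, -0.032]
ft_force: [-1.0, 0.3, 3.6]
grip_width: 0.0488
```

```bash
python3 g.py
```

```text
t 15.47 turned 121.01 Mz 0.203 tq6 -0.21 v6 0.625 F [-1.   0.3  3.6]
```

>>> {"name": "move_arm", "arguments": {"commands": [[1,0,0,0,3],[1,0,0,0,6],[1,0,0,0,9]]}}

```text
time: 15.72
position: [0.4407, -0.1604, 0.1008]
tool_rot: [0.702, -0.088, -0.702, -0.087]
ft_force: [-1.7, -0.3, 3.3]
grip_width: 0.0492
```

```bash
python3 g.py
```

```text
t 15.72 turned 130.0 Mz 0.268 tq6 -0.188 v6 0.624 F [-1.7 -0.3  3.3]
```

```bash
python3 - <<'E'
from h import *
o,p=wrist('w8'); show(o)
save({'image':cv2.resize(p['image'][190:340,240:400],None,fx=4,fy=4,interpolation=cv2.INTER_CUBIC)},'w8z')
q=cv2.imread('pics/w7.png'); cv2.imwrite('pics/w7z.png',cv2.resize(q[190:340,240:400],None,fx=4,fy=4,interpolation=cv2.INTER_CUBIC))
E
```

```text
t 15.72 pos [ 0.4407 -0.1604  0.1008] F [-1.66 -0.29  3.25] M [-0.065  0.139  0.268] q6 1.2317 w 0.0492
y [-0.245 -0.97   0.001] z [-0.97   0.245 -0.   ]
```

View pics/w8.png

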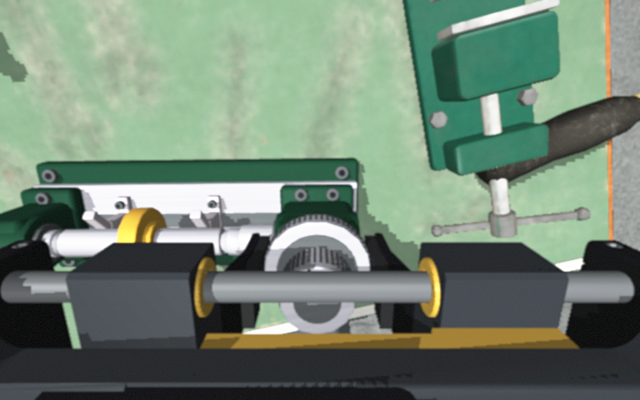

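View pics/w8z.png

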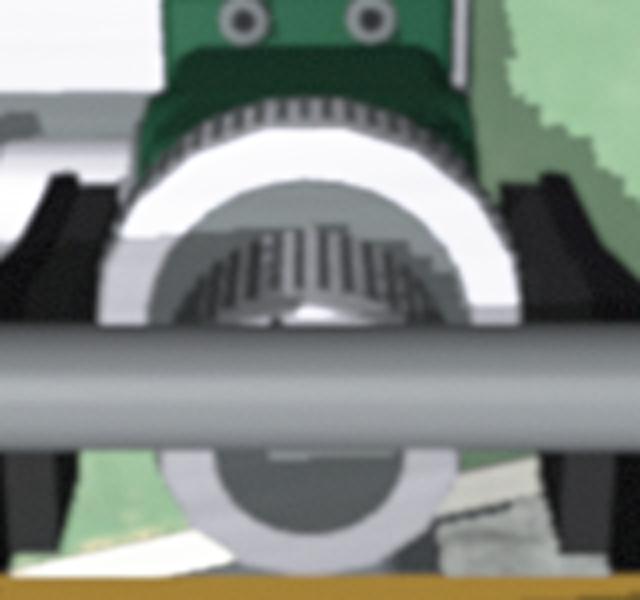

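View pics/w7z.png

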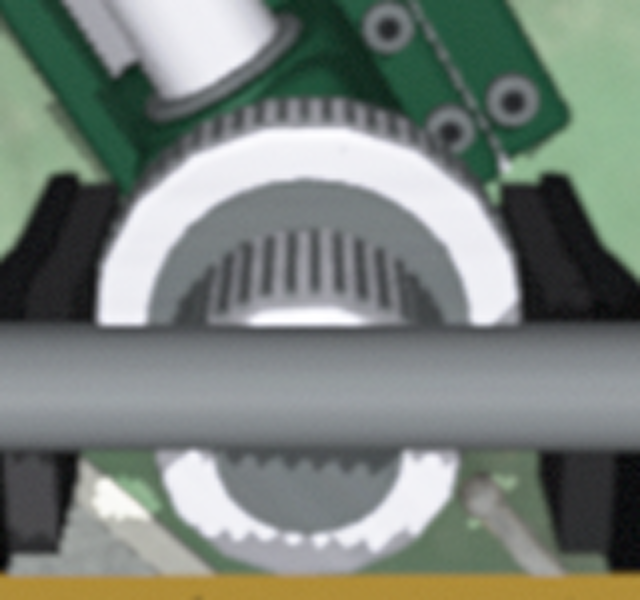

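>>> {"name": "move_arm", "arguments": {"commands": [[1,0,0,0,2],[1,0,0,0,4],[1,0,0,0,6]], "newtons": 55}}

```text
time: 16.02
position: [0.4407, -0.1605, 0.1008]
tool_rot: [0.696, -0.124, -0.696, -0.123]
ft_force: [-1.2, -0.7, 4.1]
grip_width: 0.0487
```

```bash
python3 g.py
```

```text
t 16.02 turned 135.89 Mz 0.28 tq6 -0.039 v6 0.416 F [-1.2 -0.7  4.1]
```

>>> {"name": "move_arm", "arguments": {"commands": [[1,0,0,0,2],[1,0,0,0,4],[1,0,0,0,6]]}}

```text
time: 16.27
position: [0.4407, -0.1605, 0.1008]
tool_rot: [0.689, -0.16, -0.689, -0.159]
ft_force: [-1.2, -1.4, 4.5]
grip_width: 0.0488
```

```bash
python3 g.py
```

```text
t 16.27 turned 141.89 Mz 0.245 tq6 -0.01 v6 0.414 F [-1.2 -1.4  4.5]
```

>>> {"name": "move_arm", "arguments": {"commands": [[1,0,0,0,2],[1,0,0,0,4],[1,0,0,0,6]]}}

```text
time: 16.52
position: [0.4407, -0.1606, 0.1008]
tool_rot: [0.68, -0.195, -0.68, -0.194]
ft_force: [-1.4, -0.3, 3.9]
grip_width: 0.0486
```

```bash
python3 g.py
```

```text
t 16.52 turned 147.83 Mz 0.643 tq6 0.349 v6 0.411 F [-1.4 -0.3  3.9]
```

>>> {"name": "move_arm", "arguments": {"commands": [[1,0,0,0,1],[1,0,0,0,2]]}}

```text
time: 16.68
position: [0.4407, -0.1606, 0.1009]
tool_rot: [0.676, -0.207, -0.676, -0.206]
ft_force: [-1.6, -0.5, 6.3]
grip_width: 0.0482
```

```bash
python3 g.py
```

```text
t 16.68 turned 149.83 Mz 0.998 tq6 0.636 v6 0.189 F [-1.6 -0.5  6.3]
```

>>> {"name": "move_arm", "arguments": {"commands": [[1,0,0,0,-1],[1,0,0,0,-1],[-1,0,0,0,-1],[-1,0,0,0,-1],[-1,0,0,0,-1],[-1,0,0,0,-1],[-1,0,0,0,-1],[-1,0,0,0,-1]]}}

```text
time: 17.35
position: [0.4406, -0.16, 0.1004]
tool_rot: [-0.678, 0.202, 0.678, 0.202]
ft_force: [0.0, 0.5, 0.4]
grip_width: 0.0812
```

>>> {"name": "move_arm", "arguments": {"commands": [[-1,0,0,0,0],[-1,0,0,0,0],[-1,0,0,0,0],[-1,-20,0,0,0],[-1,-45,0,0,0],[-1,-60,0,0,0],[-1,-60,0,0,-7],[-1,-60,0,0,-14]]}}

```text
time: 18.02
position: [0.4413, -0.1605, 0.1618]
tool_rot: [0.699, -0.116, -0.697, -0.115]
ft_force: [-0.6, 0.0, 0.6]
grip_width: 0.0872
```

```bash
python3 - <<'E'
from h import *
o,p=wrist('w9'); show(o)
q=proj(p,[.4405,-.16,.121]);print(q)
save({'image':cv2.resize(p['image'][170:290,250:410],None,fx=4,fy=4,interpolation=cv2.INTER_CUBIC)},'w9z')
s=robot.camera('side'); 
save({'image':cv2.resize(s['image'][160:285,345:415],None,fx=4.7,fy=4.7,interpolation=cv2.INTER_CUBIC)},'s9z')
E
```

```text
t 18.02 pos [ 0.4413 -0.1605  0.1618] F [-0.58  0.04  0.64] M [0.113 0.067 0.03 ] q6 1.3113 w 0.0872
y [-0.322 -0.947  0.001] z [-0.947  0.322 -0.003]
(np.float64(316.80971192029494), np.float64(241.72707926810477))
```

View pics/w9.png

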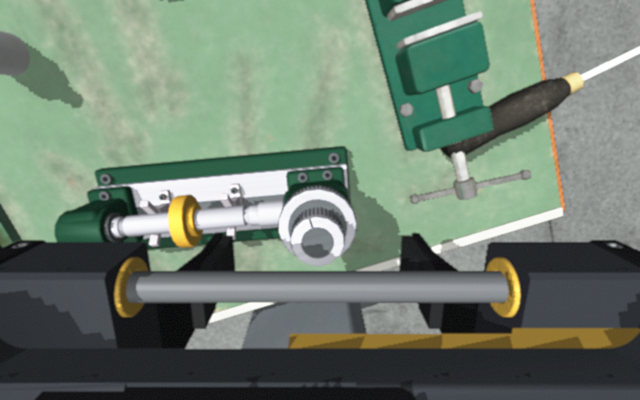

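View pics/s9z.png

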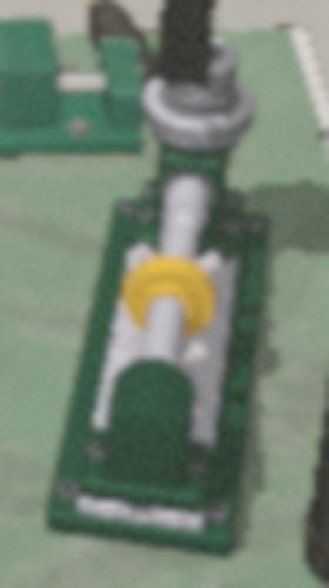

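```bash
python3 - <<'E'
import cv2,numpy as np
o=[]
for n,(u,v) in [('w2',(319.5,245)),('w6',(316,270)),('w9',(316.8,241.7))]:
    q=cv2.imread(f'pics/{n}.png'); u,v=int(u),int(v); o.append(cv2.resize(q[v-32:v+32,u-32:u+32],(264,264),interpolation=cv2.INTER_CUBIC))
cv2.imwrite('pics/idx.png',np.hstack(o))
E
```

```text
(no output)
```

View pics/idx.png

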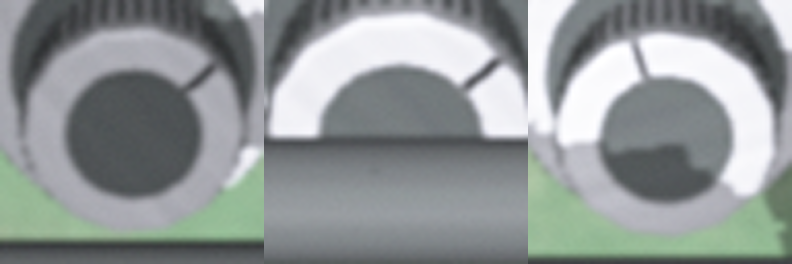

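```bash
python3 - <<'E'
from h import *
# rebuild camera pose from known obs; tool_from_camera same
p=robot.camera('wrist'); C=np.array(p['tool_from_camera'])
def cam(pos,y,z):
    x=np.array([0,0,-1.]); y=np.array(y);y/=np.linalg.norm(y); z=np.cross(x,y); T=np.eye(4); T[:3,:3]=np.c_[x,y,z]; T[:3,3]=pos; W=T@C
    return dict(fx=p['fx'],fy=p['fy'],cx=p['cx'],cy=p['cy'],xyz=W[:3,3],rotation=Ro.from_matrix(W[:3,:3]).as_quat())
def im(n):return cv2.cvtColor(cv2.imread(f'pics/{n}.png'),cv2.COLOR_BGR2RGB)
o=[]
for n,pos,y in [('w2',[.4393,-.1597,.161],[.902,.433,0]),('w6',[.4406,-.1601,.1255],[.718,-.696,0]),('w9',[.4408,-.1605,.1618],[-.322,-.947,0])]:
    c=cam(pos,y,None); g=np.linspace(-.018,.018,260)
    X,Y=np.meshgrid(g,g); m=np.zeros(X.shape+(2,),np.float32)
    # world axes: image right=+x, up=+y -> row grows -y
    for i in range(260):
        for j in range(260): m[i,j]=proj(c,[.4405+X[i,j],-.16-Y[i,j],.121])
    o.append(cv2.remap(im(n),m,None,cv2.INTER_CUBIC))
save({'image':np.hstack(o)},'rect')
E
```

```text
(no output)
```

View pics/rect.png

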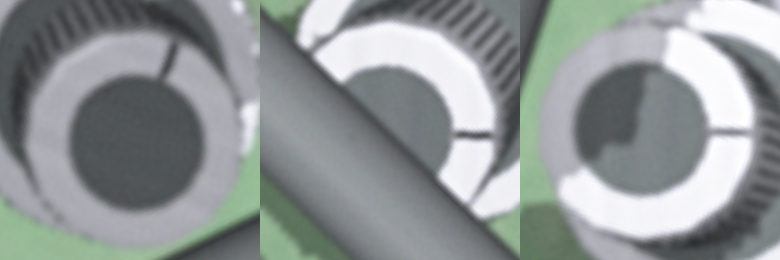

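```bash
python3 - <<'E'
from h import *
show(robot.get_obs()); print(robot.hand_in())
E
```

```text
t 18.17 pos [ 0.4405 -0.16    0.1606] F [-0.73  0.61  0.63] M [ 0.027  0.095 -0.022] q6 1.3201 w 0.0869
y [-0.33  -0.944 -0.   ] z [-0.944  0.33  -0.   ]
the job is handed in; nothing more can be done
None
```

I wound the knob 70° clockwise, turned the lock ring about 80° to its stop, opened the jaws, backed off above the knob and handed in at 18.2 s. No verdict came back.

**Pressure:** I estimate about 10 N on the tail centre, inferred from wrist torque, which was noisy.
- Single readings at the final angle gave about 6 to 12 N.
- Wrist-joint torque put the start of loading at 61–62°. If the spring acted from there at its full stated rate, the pressure would be about 14 N, still inside 5 to 16.
- While checking I turned to 72°, where readings gave about 10 to 15 N. I then backed off to 56° and came up again to 70°.

**Lock ring:** The torque rose gradually to about 0.25–0.28 N m. It then jumped to 1.0 N m at the stop. One reading of 0.63 N m after the first 24° of ring travel stays unexplained. Later readings were normal.

**Last checks:**
- **Knob:** its index mark stood at the same angle before and after locking, 70° from where it started.
- **Arbor:** in the pictures it lies in line between both centres. I could not measure the 2 mm lift clear of the vee rests directly; I infer it from the torque.
- **Robot:** the wrist force was near zero and the gripper was clear above the knob.
- **Tools lying around:** I did not re-measure them; the arm's path kept clear of them.

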